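# Mark a bar in the pedal press

## Task

Lay the silver-coloured bar flat on the bed of the green marking press, between the brass lines with its end under the stamp and up against the back stop, and let go of it. Then push the red guarded pedal right down to its stop, hold it there for a full second and let it come up again. Last, lay the marked bar flat in the wooden tray, leaving the other things on the bench where they are.

Things in the scene. Friction and masses are not known exactly. Their poses are not given: they have to be found in the camera images.
- press: Green marking press, fixed. Origin: underside centre of its base plate (250 mm in x, 330 in y, 12 thick), fixed flat on the bench; its x axis points away from the robot's side, z up. The guarded pedal is at press y = +85 mm; bed, back stop and stamp at y = -90. Column behind the stamp: x 67 to 113, 250 mm high. All 'press' numbers are mm in this frame.
- nest (a point): Point on the bed where a properly loaded bar's origin lies, bar along x (press x -30, y -90, z 45; axes as the press). Bed: black steel, level, top at z 45, x -105 to 40, 70 wide in y; brass lines along x, 31 apart, show the bar's place. Back stop: steel wall across the bed, face at x 40, top z 57; the bar's far end butts against it.
- stamp_spot (a point): Point under the stamp on a loaded bar's upper face (press x 20, y -90, z 55). Stamp: 16 mm rod, tip at z 79 when up, so the bar goes in endways from the robot's side, under 20 mm above the bed. Pedal fully down, the tip just meets the bar. Above are a 28 mm round guide (z 135 to 205) and a 36 mm wide arm (x 3 to 108, z 205 to 250).
- pedal (a joint): Pedal hinge angle: 0 = up (rest), 0.16 rad = fully down on its stop. A spring brings it back up by itself; at the toe it takes about 5 N to start it moving and about 9 N to reach the stop. It is linked to the stamp, which comes down 24 mm as the pedal goes down.
- pedal_toe (a point): Where to push: middle of the red pedal's upper face, 6 mm from its front edge; moves with it. At rest at press x -97, y 85, z 53; 19 mm lower when fully down. Pedal: plate 80 mm wide in y, 8 thick, front edge towards the robot, hinged 119 mm behind this point about a y axis at press x 20, z 30.
- guard_front (a point): Middle of the guard's front bar (press x -107, y 85, z 121). Guard: yellow 10 mm round bars across y over the whole pedal, gaps about 16 mm, back to x 65; front legs at y 85 +- 66. The pedal cannot be reached from straight above: closed fingers slant in under this bar from the robot's side, pointing away and down, tilted 30 to 50 deg from vertical (45 is best).
- bar: Silver-coloured metal bar 140 x 24 x 10 mm, 0.28 kg (can vary), lying flat; origin at the centre of its underside, x along its length, z up. Both ends are alike. Starts on the bench. Gripped across its 24 mm width some 20 mm nearer the robot than its middle, the gripper clears the stamp guide.
- tray: Wooden tray, fixed, 200 (x) x 120 (y) x 24 mm high, walls and floor 6 mm, blue felt inside; origin at the centre of its underside. The inside is 188 x 108 mm.
- tray_in (a point): Centre of the tray's inner floor, 6 mm above the bench; axes as the tray.
- hammer: Bystander: hammer with a wooden handle, lying. Leave alone.
- stake: Bystander: dark steel cone stake, 70 mm across, 150 high, standing; origin at its underside. Leave alone.
- jar: Bystander: jar, 56 mm across, 80 high; origin at its underside. Leave alone.
Things that resemble listed ones, but are neither listed nor needed, are in the scene too. Several things have the shape of the bar; the one meant has the colours described above.

How it is judged:
On the way, in this order (a step that is already met when the one before it is completed fails the run):
1. the bar lies flat on the bed between the lines and against the back stop, let go (x of bar in the frame of nest between -0.009 and 0.006 m and y of bar in the frame of nest between -0.007 and 0.007 m and z of bar in the frame of nest between -0.003 and 0.004 m and angle between the x axis of bar and the x axis of press, either way round below 0.12 rad and contact force between the fingers and bar below 0.3 N and linear speed of bar below 0.02 m/s), for 0.2 s.
2. the pedal is held down on its stop for one second with the bar in place (x of bar in the frame of nest between -0.009 and 0.006 m and y of bar in the frame of nest between -0.007 and 0.007 m and z of bar in the frame of nest between -0.003 and 0.004 m and angle between the x axis of bar and the x axis of press, either way round below 0.12 rad and value of joint pedal above 0.145 rad), for 1 s.
At the end, for the whole second after the job is handed in: The bar lies flat on the tray's floor (within 60 mm of its centre in x and y, its underside within 6 mm of the floor, tilt under 0.08 rad), released and at rest, and the pedal is back up (under 0.02 rad) (x of bar in the frame of tray_in between -0.06 and 0.06 m and y of bar in the frame of tray_in between -0.06 and 0.06 m and z of bar in the frame of tray_in between -0.004 and 0.006 m and angle between bar's own z axis and vertical below 0.08 rad and linear speed of bar below 0.02 m/s and value of joint pedal below 0.02 rad and contact force between the fingers and bar below 0.3 N); the robot touches nothing.
It fails at once if the hammer was moved more than 25 mm (distance of hammer from where it was at the start of the episode above 0.025 m).
It fails at once if the stake was moved more than 25 mm or tipped (distance of stake from where it was at the start of the episode above 0.025 m or angle between stake's own z axis and vertical above 0.35 rad).
It fails at once if the jar was moved more than 25 mm or tipped (distance of jar from where it was at the start of the episode above 0.025 m or angle between jar's own z axis and vertical above 0.35 rad).
It also fails if it takes over 72 s, if anything falls off the work surface, if the arm or the gripper's body presses on something with over 40 N, if the wrist force passes 120 N, or if a joint passes its speed limit or range.

## Robot

A 6-joint arm with a two-finger parallel gripper is mounted at the origin on the work surface. World frame = base frame: x ahead of the robot, y to its left, z up, the work surface at z = 0. Lengths are in m, angles in rad, forces in N, time in s.
With the tool pointing down it reaches from about 0.3 to 0.95 m from the base axis. Payload 3.1 kg.
Tool frame: the origin (TCP) lies at the very end of the fingers, on their centre line; the grasp point (between the pads) lies 19 mm behind it; z points along the fingers, y is the direction in which the jaws open and shut (so a half turn about z gives the same grasp; the last joint's range is limited). The gripper opens to 85 mm and grips with 20 to 120 N. Pads are 22 mm wide; open, the fingers measure 114 mm over their backs; the gripper's body (76 mm by 85 mm) begins 54 mm behind the grasp point. The pads swing forward as they close: fully open they stand 13 mm farther back than shut.
Start: joints at [1.066, 0.308, 1.634, -0, 1.2, -0.07], TCP at [0.263, 0.567, 0.231] pointing down, gripper open.
Joint ranges: [-3.06, 3.06], [-0.79, 1.96], [0.05, 2.63], [-1.19, 4.34], [0.05, 2.64], [-2.94, 2.94]. Speed limits (rad/s): [2.79, 2.79, 3.14, 3.14, 3.14, 3.14].

## Interface

Orientations are given as a 3x3 rotation matrix whose columns are the frame's x, y, z axes.
In Python, from bench import manip gives the robot as it stands. Calls block until the motion is done:
- manip.movep(position, orientation): joint-space move of the TCP to a pose.
- manip.move_linear(position, vel=0.15, ori=None): straight line of the TCP; ori=None keeps the orientation; vel is the mean speed in m/s.
- manip.movej(angles): joint-space move.
- manip.gripper_to(opening): finger opening in m; the grip force is fixed at half the most; returns when the fingers have stopped.
- manip.dwell(seconds).
- manip.ik(position, orientation): joint angles nearest the present ones, or None.
- manip.read_state(): the state.
- manip.grab_frame(name): name is "scene" or "top"; returns the picture (480x640x3 uint8, red, green, blue); there is no depth.
- manip.camera_info(name): a dict with "vertical_fov" (degrees; the focal length in pixels is half the picture's height over the tangent of half this angle, whatever the lens; pixels are square), "cx", "cy" (the principal point, pixels), "rvec" (rotation vector, rad) and "tvec" (3), from world to camera coordinates, as OpenCV has them. Camera axes: x right, y down, z forward; pixel columns grow to the right and rows downward; lengths in m; the calibration is good to about 2 mm. A picture is of the moment at which its call begins. camera_info takes no time and is no camera call.
A pose or a line that the arm cannot do raises manip.Unreachable and nothing moves.
- manip.sign_off(): hands the job in, once; it reports no verdict.
The state is a dict: "time_s": time; "qpos": joint angles; "dq": joint speeds; "effort": joint torques, N m; "eef_pos": TCP position; "eef_rot": TCP orientation; "ft_force": force on the tool from outside, world axes, zero at the start; "torque": the same for the moment, N m; "finger_gap": finger opening in m.
Only numpy, scipy, OpenCV 4.12 (cv2) and the standard library are available. Lean on these libraries where they do the work, as an engineer would, in place of code of your own. Each camera call takes 0.05 s, during which the arm holds its last target.

## Working session

There is one attempt and no reset: what is moved stays moved. The work goes in short steps, each a Python script; the robot and the scene stay as the last script left them, time stands still between calls to the robot, and variables do not carry over. Pictures are saved under pics/ and viewed, and the job is handed in when it is done.

```bash
ls; mkdir -p pics; python3 - <<'E'
from bench import manip
import cv2
for n in("scene","top"):
    cv2.imwrite(f"pics/{n}0.png",manip.grab_frame(n)[:,:,::-1]); print(n,manip.camera_info(n))
print(manip.read_state())
E
```

```text
pics
scene {'vertical_fov': 54.441632017133536, 'cx': 318.72708685839126, 'cy': 242.35441253850047, 'rvec': array([ 1.39083366,  2.38827356, -0.72040622]), 'tvec': array([ 0.24742555, -0.28991401,  1.34610485])}
top {'vertical_fov': 44.5488130009935, 'cx': 324.4355251297828, 'cy': 238.48383181487367, 'rvec': array([ 2.18802911, -2.18096908,  0.09219693]), 'tvec': array([-0.0230013 ,  0.4876508 ,  1.50605791])}
{'time_s': 0.1, 'qpos': array([ 1.06625673e+00,  3.08921823e-01,  1.63510285e+00,  2.84205603e-05,
        1.19971404e+00, -6.96825584e-02]), 'dq': array([ 0.00070772, -0.00043819, -0.0031847 ,  0.00045033,  0.00108341,
        0.00035478]), 'effort': array([-5.94073008e-04, -4.16404760e+01, -2.77646184e+01, -9.42702991e-05,
        3.84911225e-03, -1.28103872e-05]), 'eef_pos': array([0.26293339, 0.56615022, 0.23013874]), 'eef_rot': array([[-9.06925833e-01,  4.21288984e-01, -1.06059792e-03],
       [ 4.21290283e-01,  9.06923931e-01, -1.86584597e-03],
       [ 1.75821282e-04, -2.13900351e-03, -9.99997697e-01]]), 'ft_force': array([-0.40153079, -0.01836748, -0.17431367]), 'torque': array([ 0.04543649,  0.03877205, -0.00372823]), 'finger_gap': 0.08561513407798844}
```

View pics/scene0.png

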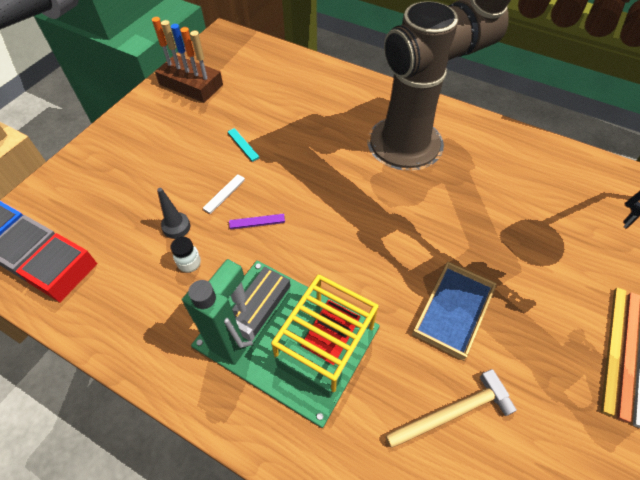

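View pics/top0.png

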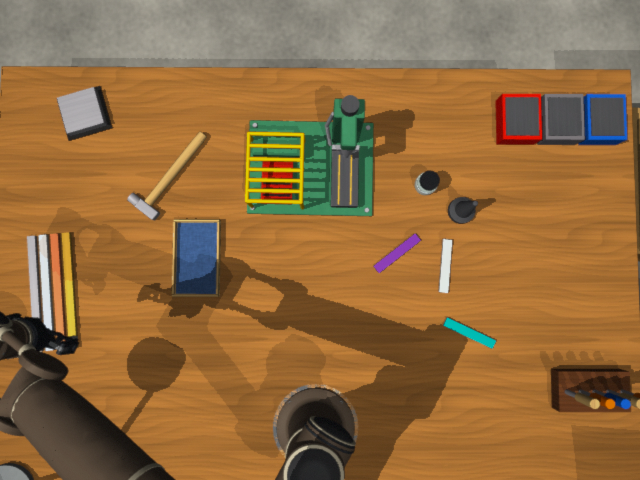

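```bash
cat > h.py <<'E'
import numpy as np, cv2
def cam(manip,n):
    c=manip.camera_info(n); f=240/np.tan(np.radians(c['vertical_fov']/2))
    K=np.array([[f,0,c['cx']],[0,f,c['cy']],[0,0,1.]])
    R=cv2.Rodrigues(c['rvec'])[0]; return K,R,c['tvec']
def ray(C,uv,z):
    K,R,t=C; uv=np.atleast_2d(uv).astype(float)
    d=(np.linalg.inv(K)@np.c_[uv,np.ones(len(uv))].T).T@R; o=-R.T@t
    return o+d*((z-o[2])/d[:,2])[:,None]
def proj(C,P):
    K,R,t=C; return cv2.projectPoints(np.atleast_2d(P).astype(float),R,t,K,None)[0][:,0]
E
python3 - <<'E'
import cv2,numpy as np
t=cv2.imread('pics/top0.png');s=cv2.imread('pics/scene0.png')
a=cv2.resize(t[90:350,160:510],None,fx=2.2,fy=2.2,interpolation=cv2.INTER_CUBIC);cv2.imwrite('pics/c1.png',a)
a=cv2.resize(s[100:420,130:530],None,fx=1.85,fy=1.85,interpolation=cv2.INTER_CUBIC);cv2.imwrite('pics/c2.png',a)
print(t[266,446],t[255,447],s[193,224],t[300,33],t[300,45],s[380,636])
a=cv2.resize(t[100:230,230:390],None,fx=4.6,fy=4.6,interpolation=cv2.INTER_CUBIC);cv2.imwrite('pics/c3.png',a)
E
```

```text
[224 228 224] [224 229 224] [252 253 254] [196 193 196] [230 225 218] [64 74 90]
```

View pics/c1.png

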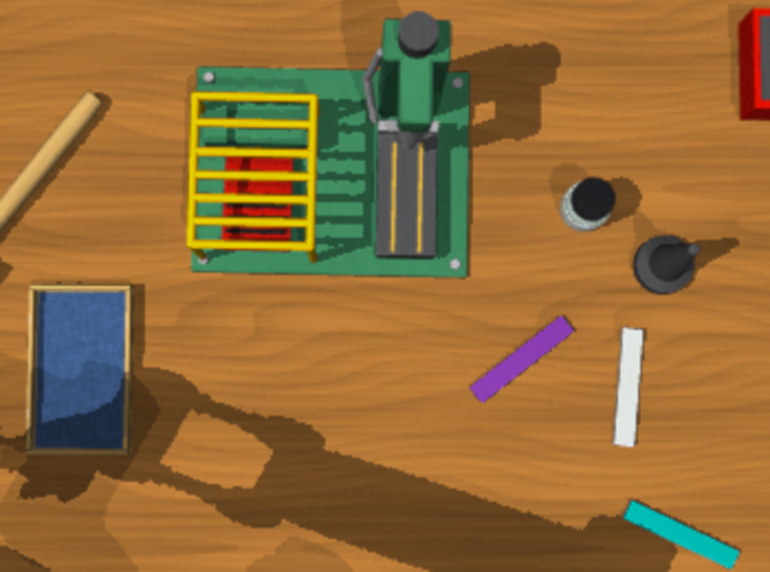

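View pics/c2.png

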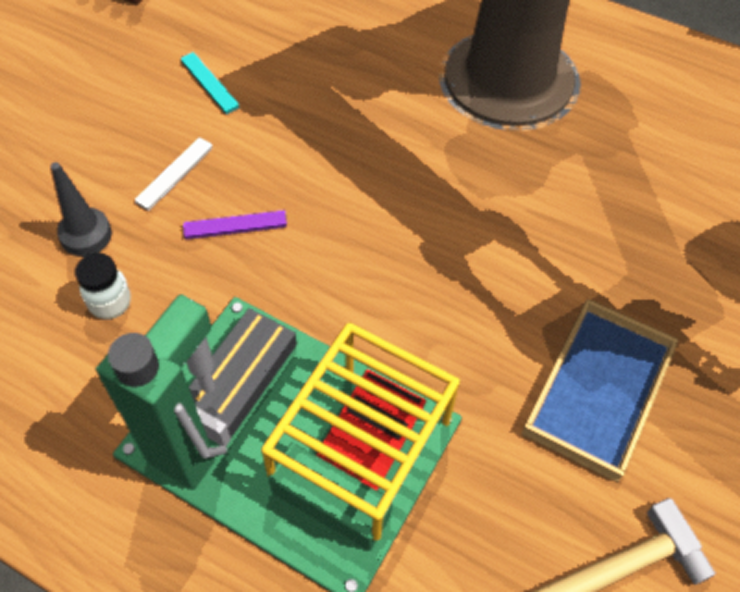

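View pics/c3.png

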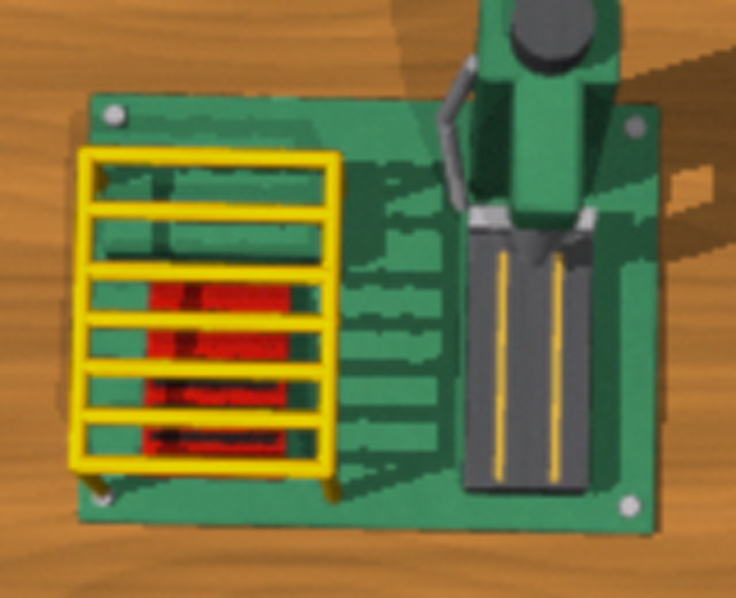

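```bash
python3 - <<'E'
import cv2
s=cv2.imread('pics/scene0.png')
cv2.imwrite('pics/c4.png',cv2.resize(s[255:425,185:390],None,fx=3.9,fy=3.5,interpolation=cv2.INTER_CUBIC))
E
```

```text
(no output)
```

View pics/c4.png

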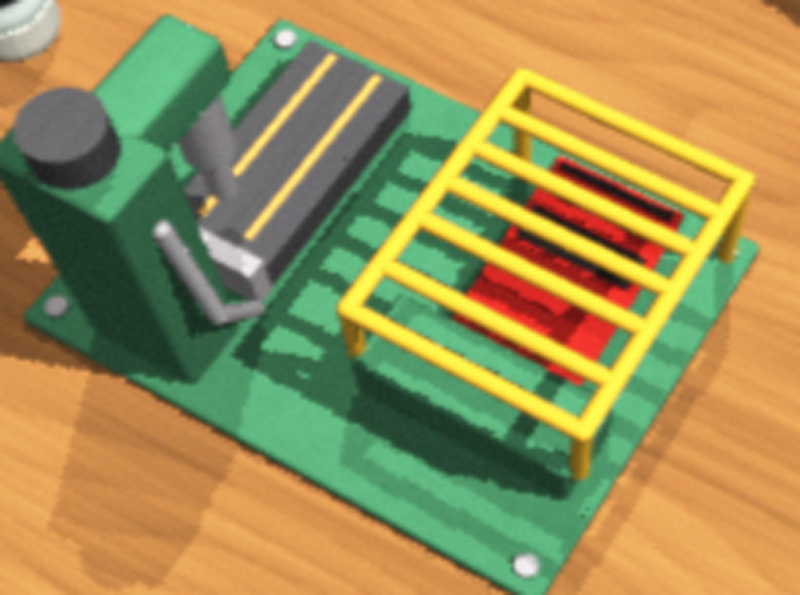

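```bash
cat > m.py <<'E'
from bench import manip
import cv2,numpy as np
from scipy.optimize import least_squares
from h import *
T=cam(manip,'top');S=cam(manip,'scene')
t=cv2.imread('pics/top0.png');s=cv2.imread('pics/scene0.png')
def un(p,sx,sy,o): return (np.array(p,float)+.5)/[sx,sy]-.5+o
P=np.array([[-125,165,12],[-125,-165,12],[125,165,12],[125,-165,12],[-105,-55,45],[-105,-125,45]])/1e3
tp=un([(79,522),(655,534),(91,94),(660,104),(463,488),(587,490)],4.6,4.6,(230,100))
sp=un([(758,243),(279,20),(540,592),(27,318),(410,92),(314,43)],3.9,3.5,(185,255))
def tf(x,P):
    c,s_=np.cos(x[2]),np.sin(x[2]); return np.c_[P[:,:2]@np.array([[c,s_],[-s_,c]])+x[:2],P[:,2]]
def res(x): return np.r_[proj(T,tf(x,P))-tp,proj(S,tf(x,P))-sp].ravel()
r=least_squares(res,[.7,.1,0],loss='soft_l1'); x=r.x
print('press',x,'res',res(x).round(1).reshape(-1,2).tolist())
for nm,C in(('t',T),('s',S)):
    sl=slice(0,12) if nm=='t' else slice(12,24)
    print(nm,least_squares(lambda q:res(q)[sl],x).x)
# bar
def bar(img,C,z,m):
    n,l,st,_=cv2.connectedComponentsWithStats(m); 
    out=[]
    for i in range(1,n):
        if st[i,4]>200:
            r=cv2.minAreaRect(np.argwhere(l==i)[:,::-1].astype(np.float32)); b=ray(C,cv2.boxPoints(r),z)
            out.append((b.mean(0),b,st[i]))
    return out
for img,C,roi in((t,T,(435,230,30,70)),(s,S,(195,165,60,55))):
    m=np.zeros(img.shape[:2],np.uint8);X,Y,w,h=roi;hsv=cv2.cvtColor(img,cv2.COLOR_BGR2HSV)
    m[Y:Y+h,X:X+w]=((hsv[Y:Y+h,X:X+w,1]<60)&(hsv[Y:Y+h,X:X+w,2]>140))*255
    for c,b,st in bar(img,C,.01,m):
        e=b[1:]-b[:-1]; L=np.linalg.norm(e,axis=1);k=e[L.argmax()]
        print('bar',c,L.round(4),np.arctan2(k[1],k[0])%np.pi,st)
for p in [(173,220),(219,219),(219,296),(174,296)]: print('tray',ray(T,p,.024)[0])
for p in [(452,265),(497,299),(465,357),(415,326)]: print('trayS',ray(S,p,.024)[0])
print('jar',ray(T,(428,182),.08),'stake',ray(T,(461,210),.0), ray(S,(176,225),0), 'hammer',ray(T,(143,206),.02),ray(T,(205,135),.02))
E
python3 m.py
```

```text
press [ 0.67494465  0.01760846 -0.01344491] res [[-0.8, 0.8], [-0.2, 0.4], [-0.8, 0.3], [-0.3, 0.4], [-0.0, 0.4], [0.3, 0.4], [1.0, 0.7], [-0.3, -0.5], [-0.4, 4.8], [-2.4, 0.8], [-0.3, -1.0], [-1.5, -0.6]]
t [ 0.67624238  0.01674474 -0.01613229]
s [ 0.67214419  0.01775229 -0.0086895 ]
bar [ 0.41897445 -0.3368143   0.01      ] [0.1394 0.0253 0.1394] 3.0510434948514384 [439 239  13  54 507]
bar [ 0.4152509  -0.33639394  0.01      ] [0.1457 0.0307 0.1439] 3.0762722521259582 [203 175  42  38 459]
tray [0.53412001 0.37201318 0.024     ]
tray [0.53717208 0.25273637 0.024     ]
tray [0.33801326 0.24934722 0.024     ]
tray [0.33768282 0.36490276 0.024     ]
trayS [0.33899429 0.26704294 0.024     ]
trayS [0.37300428 0.38593249 0.024     ]
trayS [0.53554938 0.36993136 0.024     ]
trayS [0.52289185 0.25237694 0.024     ]
jar [[ 0.62667863 -0.28168778  0.08      ]] stake [[ 0.56618863 -0.38319236  0.        ]] [[ 5.56216094e-01 -3.86165993e-01  1.11022302e-16]] hammer [[0.57097749 0.45198162 0.02      ]] [[0.76003162 0.29406535 0.02      ]]
```

```bash
cat >> m.py <<'E'
print('---')
hsv=cv2.cvtColor(t,cv2.COLOR_BGR2HSV)
m=np.zeros(t.shape[:2],np.uint8); m[150:207,330:360]=(hsv[150:207,330:360,1]>70)*255
pts=[]
for v in range(162,203):
    w=np.clip(hsv[v,332:357,1].astype(float)-60,0,None)
    a,b=w[:13],w[13:]
    pts.append([332+(a*np.arange(13)).sum()/a.sum(),345+(b*np.arange(12)).sum()/b.sum(),v])
pts=np.array(pts)
for k in(0,1):
    W=ray(T,pts[:,[k,2]],.045); f=np.polyfit(W[:,0],W[:,1],1); r=W[:,1]-np.polyval(f,W[:,0]); print('line',f,np.polyval(f,.6),r.std())
c,s_=np.cos(x[2]),np.sin(x[2])
print('pred mid y at x=.6', x[1]+s_*(-.0755)-.09)
E
python3 m.py | sed -n '/---/,$p'
python3 - <<'E'
from bench import manip
import numpy as np
P=np.array([.6755,.017,0]);a=-.015
c,s=np.cos(a),np.sin(a);Rp=np.array([[c,-s,0],[s,c,0],[0,0,1]])
ex,ey=Rp[:,0],Rp[:,1]
for sg in(1,-1):
  yb=-.085;y=sg*np.array([-np.sin(yb),np.cos(yb),0]);z=np.array([0,0,-1.]);R=np.c_[np.cross(y,z),y,z]
  print(sg,'bar',manip.ik(np.array([.398,-.335,.005]),R))
  y=sg*ey;R=np.c_[np.cross(y,z),y,z];print('nest',manip.ik(P+Rp@[-.05,-.09,.05],R),manip.ik(P+Rp@[-.2,-.09,.06],R));print('tray',manip.ik(np.array([.417,.309,.01]),R))
  z=(ex-np.array([0,0,1]))/2**.5;R=np.c_[np.cross(y,z),y,z];print('ped',manip.ik(P+Rp@[-.097,.085,.034],R),manip.ik(P+Rp@[-.2,.085,.15],R))
E
```

```text
---
line [-0.01476234 -0.04751143] -0.05636883057031673 0.00012942167885883843
line [-0.0131906  -0.07952427] -0.08743862741659437 0.0001128038159621164
pred mid y at x=.6 -0.07137647600949656
1 bar [-7.83376905e-01  4.46289207e-01  1.99704822e+00 -4.44089210e-16
  6.98255222e-01 -2.26917323e+00]
nest [-1.84514915e-01  5.30069668e-01  1.72947088e+00 -4.44089210e-16
  8.82052107e-01 -1.74031124e+00] [-2.37426796e-01  2.80258785e-01  2.08181630e+00 -4.44089210e-16
  7.79517570e-01 -1.79322312e+00]
tray [ 5.53808758e-01  4.35073332e-01  1.99963409e+00 -4.44089210e-16
  7.06885227e-01 -1.00198757e+00]
ped [0.17443923 0.41182082 2.32090919 3.49942483 0.3899848  1.37257825] None
-1 bar [-7.83376905e-01  4.46289207e-01  1.99704822e+00 -4.44089210e-16
  6.98255222e-01  8.72419422e-01]
nest [-1.84514915e-01  5.30069668e-01  1.72947088e+00 -4.44089210e-16
  8.82052107e-01  1.40128141e+00] [-2.37426796e-01  2.80258785e-01  2.08181630e+00 -4.44089210e-16
  7.79517570e-01  1.34836953e+00]
tray [ 5.53808758e-01  4.35073332e-01  1.99963409e+00 -4.44089210e-16
  7.06885227e-01  2.13960509e+00]
ped [ 0.17443923  0.41182082  2.32090919  3.49942483  0.3899848  -1.76901441] None
```

```bash
cat >> h.py <<'E'
P=np.array([.6757,.0170,0]);a=-.0142
c_,s_=np.cos(a),np.sin(a);Rp=np.array([[c_,-s_,0],[s_,c_,0],[0,0,1]])
def W(x,y,z): return P+Rp@(np.array([x,y,z])/1e3)
def down(yaw,sg=-1):
    y=sg*np.array([-np.sin(yaw),np.cos(yaw),0]);z=np.array([0,0,-1.]);return np.c_[np.cross(y,z),y,z]
def tilt(d,sg):
    t=np.radians(d);y=sg*Rp[:,1];z=np.sin(t)*Rp[:,0]-np.cos(t)*np.array([0,0,1]);return np.c_[np.cross(y,z),y,z]
E
python3 - <<'E'
from bench import manip
from h import *
for d in(30,35,40,45,50):
  print(d)
  for z in(200,150,120,90,75,60,34):
    print(z,[ (x,np.round(q,2).tolist()) if (q:=manip.ik(W(x,85,z),tilt(d,-1))) is not None else x for x in (-160,-140,-120,-97)])
E
```

```text
30
200 [(-160, [0.17, -0.1, 2.25, -0.2, 0.48, 1.91]), (-140, [0.16, -0.06, 2.21, -0.19, 0.48, 1.9]), (-120, [0.15, -0.02, 2.17, -0.18, 0.47, 1.88]), (-97, [0.15, 0.03, 2.13, -0.17, 0.47, 1.87])]
150 [(-160, [0.17, -0.01, 2.29, -0.27, 0.36, 1.99]), (-140, [0.16, 0.03, 2.25, -0.26, 0.35, 1.97]), (-120, [0.15, 0.07, 2.21, -0.24, 0.35, 1.95]), (-97, [0.15, 0.11, 2.16, -0.23, 0.36, 1.92])]
120 [(-160, [0.17, 0.06, 2.31, -0.35, 0.28, 2.07]), (-140, [0.16, 0.09, 2.27, -0.33, 0.28, 2.04]), (-120, [0.15, 0.13, 2.22, -0.31, 0.28, 2.01]), (-97, [0.15, 0.17, 2.18, -0.28, 0.29, 1.98])]
90 [(-160, [0.17, 0.13, 2.32, -0.48, 0.2, 2.2]), (-140, [0.16, 0.16, 2.28, -0.44, 0.21, 2.16]), (-120, [0.15, 0.2, 2.23, -0.41, 0.21, 2.12]), (-97, [0.15, 0.23, 2.19, -0.37, 0.22, 2.07])]
75 [(-160, [0.17, 0.17, 2.32, -0.59, 0.17, 2.32]), (-140, [0.16, 0.2, 2.28, -0.54, 0.17, 2.26]), (-120, [0.15, 0.23, 2.24, -0.49, 0.18, 2.2]), (-97, [0.15, 0.26, 2.19, -0.44, 0.19, 2.14])]
60 [(-160, [0.17, 0.2, 2.32, -0.76, 0.13, 2.49]), (-140, [0.16, 0.23, 2.28, -0.68, 0.14, 2.4]), (-120, [0.15, 0.26, 2.24, -0.61, 0.15, 2.32]), 
[... 4118 characters left out ...]
 (-140, [0.21, 0.23, 2.45, 3.56, 0.44, -1.8]), (-120, [0.2, 0.26, 2.41, 3.54, 0.42, -1.8]), (-97, [0.18, 0.29, 2.37, 3.53, 0.4, -1.81])]
75 [(-160, [0.23, 0.26, 2.49, 3.53, 0.5, -1.76]), (-140, [0.21, 0.28, 2.45, 3.52, 0.48, -1.76]), (-120, [0.2, 0.31, 2.41, 3.51, 0.46, -1.77]), (-97, [0.18, 0.33, 2.36, 3.5, 0.44, -1.77])]
60 [(-160, [0.23, 0.32, 2.49, 3.5, 0.55, -1.72]), (-140, [0.21, 0.33, 2.45, 3.49, 0.53, -1.73]), (-120, [0.2, 0.35, 2.41, 3.48, 0.51, -1.73]), (-97, [0.18, 0.38, 2.36, 3.47, 0.48, -1.74])]
34 [(-160, [0.23, 0.41, 2.47, 3.46, 0.62, -1.68]), (-140, [0.21, 0.42, 2.44, 3.45, 0.6, -1.68]), (-120, [0.2, 0.44, 2.4, 3.44, 0.57, -1.69]), (-97, [0.18, 0.46, 2.35, 3.44, 0.55, -1.7])]
```

```bash
python3 - <<'E'
from bench import manip
from h import *
import time
yb=-.085
g=np.array([.4175,-.3366,0])-.020*np.array([np.cos(yb),np.sin(yb),0])
manip.movep([.21,.40,.30],down(.9,-1) if 0 else manip.read_state()['eef_rot'])
manip.movep(g+[0,0,.12],down(yb))
manip.gripper_to(.05)
cv2.imwrite('pics/s1.png',manip.grab_frame('scene')[:,:,::-1])
cv2.imwrite('pics/t1.png',manip.grab_frame('top')[:,:,::-1])
s=manip.read_state();print(s['time_s'],s['eef_pos'],s['qpos'],s['finger_gap'],s['ft_force'])
E
```

```text
4.1667 [ 0.39759535 -0.33488103  0.12001797] [-7.83766342e-01  2.47437207e-01  1.96467808e+00  1.89775637e-06
  9.29427120e-01  8.71951653e-01] 0.04989114290535276 [-0.23756136 -0.26574215  0.28902678]
```

```bash
python3 - <<'E'
import cv2,numpy as np
t=cv2.imread('pics/t1.png');s=cv2.imread('pics/s1.png')
a=cv2.resize(t[160:360,340:540],(400,400),interpolation=cv2.INTER_CUBIC)
b=cv2.resize(s[90:290,130:330],(400,400),interpolation=cv2.INTER_CUBIC)
cv2.imwrite('pics/c5.png',np.hstack([a,b]))
E
```

```text
(no output)
```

View pics/c5.png

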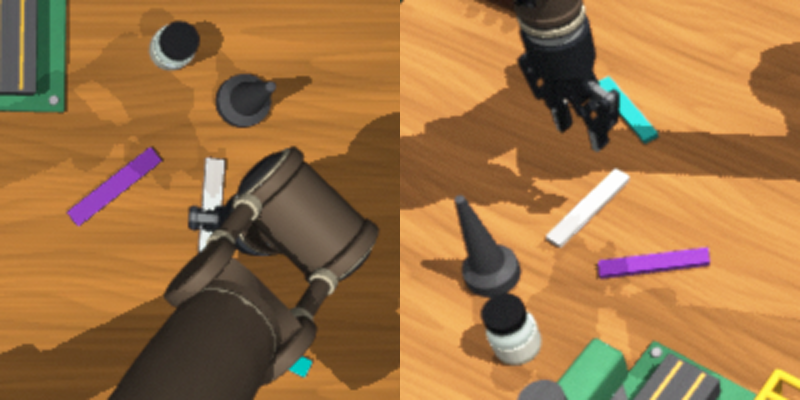

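```bash
python3 - <<'E'
from bench import manip
from h import *
yb=-.085
g=np.array([.4175,-.3366,0])-.020*np.array([np.cos(yb),np.sin(yb),0])
manip.move_linear(g+[0,0,.003],vel=.12)
print(manip.read_state()['ft_force'])
manip.gripper_to(.0)
s=manip.read_state();print(s['finger_gap'],s['ft_force'],s['eef_pos'])
manip.move_linear(g+[0,0,.15],vel=.2)
s=manip.read_state();print(s['finger_gap'],s['ft_force'])
g2=W(-210,-90,0)
manip.movep(g2+[0,0,.15],down(a))
manip.move_linear(g2+[0,0,.056],vel=.15)
s=manip.read_state();print(s['time_s'],s['eef_pos'],s['ft_force'])
cv2.imwrite('pics/s2.png',manip.grab_frame('scene')[:,:,::-1])
cv2.imwrite('pics/t2.png',manip.grab_frame('top')[:,:,::-1])
t=cv2.imread('pics/t2.png');s=cv2.imread('pics/s2.png')
A=cv2.resize(t[100:300,250:450],(400,400),interpolation=cv2.INTER_CUBIC)
b=cv2.resize(s[180:380,180:380],(400,400),interpolation=cv2.INTER_CUBIC)
cv2.imwrite('pics/c6.png',np.hstack([A,b]))
E
```

```text
[ 0.85300419 -0.86061408 -0.5608456 ]
0.021826899802595626 [-0.04009299  0.2294219   6.07311335] [ 0.39835429 -0.33580275  0.00424496]
0.021772104457273917 [-0.82341801  0.59336025 -3.19523443]
8.3667 [ 0.46526996 -0.07074208  0.05652046] [ 1.2797685  -0.16322293 -1.98619649]
```

View pics/c6.png

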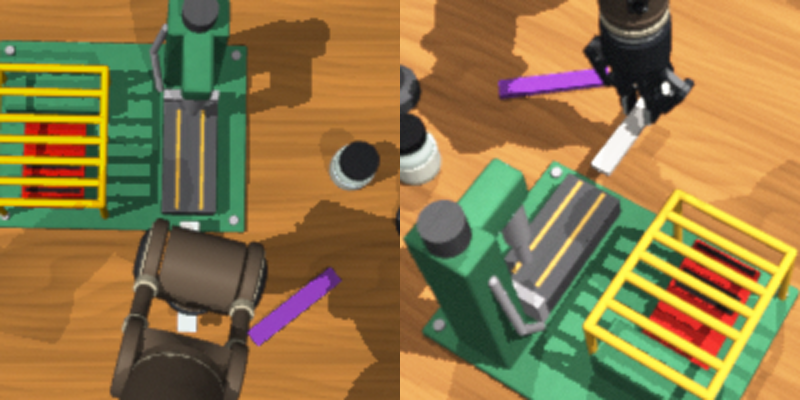

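```bash
python3 - <<'E'
from bench import manip
from h import *
T=cam(manip,'top');t=cv2.imread('pics/t2.png')
for v in list(range(207,216))+list(range(255,270)): print(v,t[v,337:352].sum(1)//3) if 0 else print(v,t[v,337:352,0])
E
```

```text
207 [52 51 51 51 53 54 52 51 52 58 58 51 50 49 49]
208 [86 86 85 84 84 87 85 85 88 97 99 98 98 98 99]
209 [ 90  90  90  89  88  89  91  89  91 100 100 101  99  98  99]
210 [ 88  90  93 109 117 119 119 116 119 121 121 115  85  69  70]
211 [ 87  89 113 185 211 216 216 215 228 232 232 223 145  76  64]
212 [ 69  75 106 178 205 212 216 214 219 233 236 227 157  80  64]
213 [ 38  37  51 101 155 170 200 202 206 219 234 225 145  75  63]
214 [ 35  35  37  41  61  66  83 108 156 177 225 218 134  71  62]
215 [ 44  41  40  39  36  32  36  44  62  70  93 106  89  51  48]
255 [45 46 67 62 65 62 60 71 70 56 55 57 67 48 53]
256 [ 53  84 153 122  86  80  64  66  67  64  63  63  59  48  43]
257 [ 57 107 213 227 197 183 127 119 116 103  96  67  48  43  40]
258 [ 65 119 229 237 234 233 231 232 232 232 223 121  66  54  37]
259 [ 62 120 231 238 236 237 238 238 239 238 229 124  62  43  33]
260 [ 64 120 232 237 237 236 238 238 239 239 229 121  60  37  35]
261 [ 65 122 232 238 236 237 237 238 240 239 229 120  60  39  35]
262 [ 64 122 233 238 237 237 238 239 239 238 229 113  62  56  43]
263 [ 63 121 233 238 237 237 237 238 239 239 230 111  61  58  57]
264 [ 61 120 231 236 235 236 236 237 239 238 230 111  60  59  61]
265 [ 59  99 191 200 208 208 210 216 228 229 224 107  61  60  61]
266 [ 45  58  85  90  95  94  94  97 105 106 102  70  62  60  62]
267 [35 39 38 40 45 53 55 58 59 60 61 61 62 60 61]
268 [39 36 38 37 37 36 40 39 44 53 55 58 59 60 61]
269 [46 40 35 36 36 37 36 35 36 36 40 41 45 57 55]
```

```bash
python3 - <<'E'
from bench import manip
from h import *
T=cam(manip,'top')
for z in (.062,):
  Q=ray(T,[(344.4,210.3),(343.15,265.7)],z); print(Q, np.linalg.norm(Q[1]-Q[0]))
  p=(Q-P)@Rp; print('press',p*1e3)
  e=manip.read_state()['eef_pos']; print('tcp press',(e-P)@Rp*1e3)
E
```

```text
[[ 0.55634143 -0.07165574  0.062     ]
 [ 0.41570745 -0.06854927  0.062     ]] 0.14066828791117897
press [[-118.08766232  -90.34163407   62.        ]
 [-258.7515769   -89.23241822   62.        ]]
tcp press [-208.54107076  -90.59210517   57.26112911]
```

```bash
python3 - <<'E'
from bench import manip
from h import *
def st(m):
    s=manip.read_state();print(m,round(s['time_s'],2),((s['eef_pos']-P)@Rp*1e3).round(2),(s['ft_force']@Rp).round(2),round(s['finger_gap'],4))
    return s['ft_force']@Rp
manip.move_linear(W(-58,-90,57),vel=.12); f0=st('in')
z=57
while z>46:
    z-=1; manip.move_linear(W(-58,-90,z),vel=.03)
    f=st('z')
    if f[2]-f0[2]>3: break
x=-58;z+=.7
manip.move_linear(W(x,-90,z),vel=.03); f0=st('up')
while x<-44:
    x+=1; manip.move_linear(W(x,-90,z),vel=.03); f=st('x')
    if f[0]-f0[0]<-5: break
cv2.imwrite('pics/s3.png',manip.grab_frame('scene')[:,:,::-1])
cv2.imwrite('pics/t3.png',manip.grab_frame('top')[:,:,::-1])
E
```

```text
in 9.88 [-58.98 -89.87  56.67] [ 0.66  0.   -3.21] 0.0211
z 10.13 [-58.49 -90.    55.92] [ 0.27  0.37 -2.19] 0.0218
z 10.38 [-58.13 -90.    54.94] [ 0.42 -0.14 -3.07] 0.0215
z 10.63 [-58.1  -89.99  53.89] [ 0.75  0.27 -1.99] 0.0218
z 10.88 [-58.08 -89.99  52.88] [ 0.12  0.55 -2.1 ] 0.0219
z 11.13 [-58.08 -89.98  51.89] [-0.84 -0.39 -2.96] 0.0213
z 11.38 [-58.1  -89.98  50.88] [ 0.89  0.17 -2.75] 0.0217
z 11.63 [-58.03 -89.99  49.94] [-0.18  0.91 -3.31] 0.022
z 11.88 [-57.78 -90.03  49.32] [-1.67 -0.04 -0.51] 0.0217
z 12.13 [-57.73 -90.03  49.32] [-2.96  0.3   4.53] 0.0216
up 12.38 [-57.71 -90.04  49.29] [-2.64 -0.29  4.83] 0.0216
x 12.63 [-57.62 -90.03  49.32] [-4.34  0.47  7.35] 0.0217
x 12.88 [-56.81 -90.06  49.28] [-3.7   0.25  6.69] 0.0219
x 13.13 [-55.79 -90.1   49.3 ] [-4.73  0.28  7.69] 0.0216
x 13.38 [-54.8  -90.09  49.3 ] [-4.45 -0.02  6.81] 0.0219
x 13.63 [-53.85 -90.13  49.25] [-4.76  0.01  6.51] 0.0217
x 13.88 [-52.82 -90.11  49.3 ] [-5.21  0.53  7.06] 0.0217
x 14.13 [-51.81 -90.13  49.3 ] [-4.36 -0.37  7.38] 0.0218
x 14.38 [-50.78 -90.13  49.29] [-5.29 -0.19  7.  ] 0.0218
x 14.63 [-49.98 -90.14  49.32] [-5.31 -0.44  7.64] 0.0217
x 14.88 [-50.03 -90.13  49.25] [-6.87 -0.41  8.45] 0.0214
x 15.13 [-49.98 -90.12  49.27] [-9.37 -0.8  11.82] 0.0219
```

```bash
python3 - <<'E'
from bench import manip
from h import *
manip.gripper_to(.05)
s=manip.read_state();p=(s['eef_pos']-P)@Rp*1e3;print(s['time_s'],p,s['ft_force'])
manip.move_linear(W(-51,-90,75),vel=.1)
manip.move_linear(W(-170,-90,90),vel=.2)
manip.movep(W(-250,-60,170),down(a))
s=manip.read_state();print(s['time_s'],s['ft_force'])
cv2.imwrite('pics/s4.png',manip.grab_frame('scene')[:,:,::-1])
cv2.imwrite('pics/t4.png',manip.grab_frame('top')[:,:,::-1])
t=cv2.imread('pics/t4.png');s=cv2.imread('pics/s4.png')
A=cv2.resize(t[120:220,300:400],(400,400),interpolation=cv2.INTER_CUBIC)
b=cv2.resize(s[250:350,200:300],(400,400),interpolation=cv2.INTER_CUBIC)
cv2.imwrite('pics/c7.png',np.hstack([A,b]))
E
```

```text
15.6167 [-46.54188371 -90.01147915  48.53210621] [-0.12688147  1.0147561  -0.60859135]
17.325 [0.58891073 0.09818625 0.32223636]
```

View pics/c7.png

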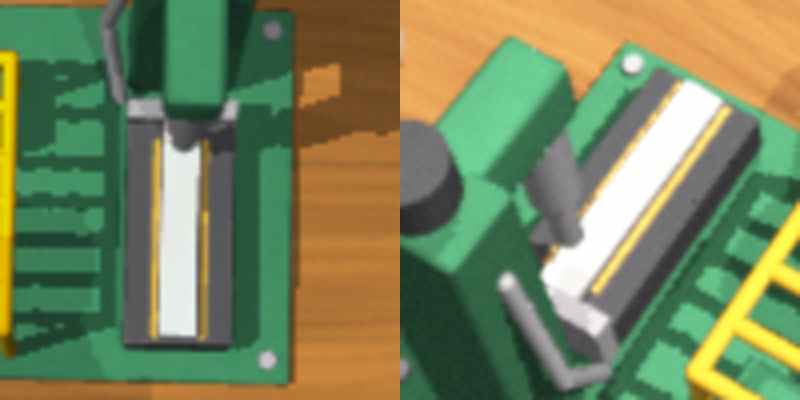

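```bash
python3 - <<'E'
from bench import manip
from h import *
T=cam(manip,'top');p=(ray(T,[(344.3,203.8)],.055)-P)@Rp;print('near end',p*1e3)
q=manip.read_state()['qpos'];print(q.round(2))
manip.gripper_to(0)
manip.movej([.1,-.2,2.3,0,.4,q[5]])
print(manip.read_state()['eef_pos'])
manip.movej([.21,-.2,2.55,3.64,.34,1.26])
s=manip.read_state();print(s['eef_pos'],s['eef_rot'].round(2).tolist(),s['time_s'])
for z in(75,90,110):
  for x in(-190,-175,-160): print(z,x,manip.ik(W(x,85,z),tilt(45,1)))
cv2.imwrite('pics/s5.png',manip.grab_frame('scene')[:,:,::-1])
E
```

```text
near end [[-100.48570439  -90.11267177   55.        ]]
[-0.19 -0.    2.13 -0.    1.01  1.39]
[0.52284843 0.09617952 0.23500393]
[0.52127959 0.1038004  0.24677084] [[-0.45, 0.01, 0.89], [0.07, 1.0, 0.03], [-0.89, 0.07, -0.45]] 21.7333
75 -190 [0.23596044 0.17429603 2.51541413 3.65901888 0.36172926 1.26037671]
75 -175 [0.22336418 0.19458539 2.48612394 3.64653438 0.35116347 1.26163295]
75 -160 [0.21193561 0.21456887 2.45653904 3.63659811 0.34027724 1.26134017]
90 -190 [0.23596044 0.12019981 2.516267   3.73889943 0.3165052  1.17569936]
90 -175 [0.22336418 0.14307771 2.48693876 3.72321429 0.30773515 1.18061859]
90 -160 [0.21193561 0.16542724 2.45731938 3.71081343 0.29857174 1.18319165]
110 -190 [0.23596044 0.05018952 2.51479843 3.88914706 0.26041923 1.0190636 ]
110 -175 [0.22336418 0.07635207 2.48553564 3.86711684 0.2534986  1.03093442]
110 -160 [0.21193561 0.10171337 2.45597557 3.84982582 0.2462069  1.0389252 ]
```

View pics/s5.png

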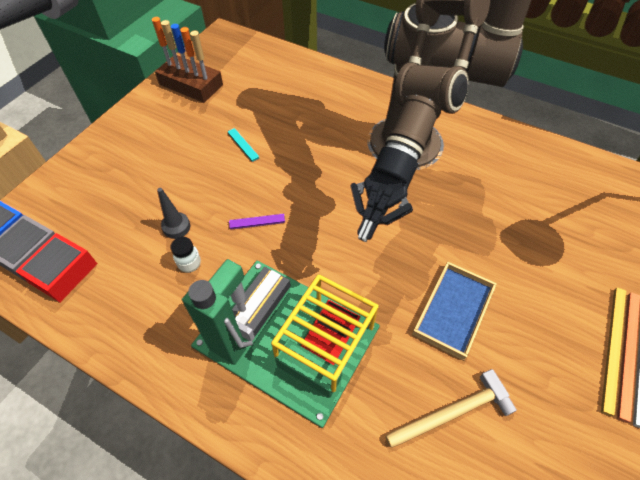

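```bash
python3 - <<'E'
from bench import manip
from h import *
def st(m):
    s=manip.read_state();print(m,round(s['time_s'],2),((s['eef_pos']-P)@Rp*1e3).round(2),(s['ft_force']@Rp).round(2))
    return s['ft_force']@Rp
R=tilt(45,1)
manip.movej(manip.ik(W(-180,85,80),R)); st('pre')
manip.move_linear(W(-99,85,61),vel=.12,ori=R); f0=st('over')
z=61;
for z in(56,53,50,46,42,39): 
    manip.move_linear(W(-98,85,z),vel=.05); st(z)
for z in (37,36,35,34,33,32,31,30):
    manip.move_linear(W(-98,85,z),vel=.03); f=st(z)
    if f[2]-f0[2]>16: break
cv2.imwrite('pics/s6.png',manip.grab_frame('scene')[:,:,::-1])
manip.dwell(1.2); st('held')
E
```

```text
pre 22.48 [-179.34   85.04   80.54] [-0.94  0.65  0.91]
over 23.32 [-99.75  84.93  60.89] [ 0.18 -0.44  0.16]
56 23.57 [-98.14  85.1   56.37] [-2.09  0.33  4.4 ]
53 23.82 [-97.8   85.17  53.57] [-1.57  0.92  6.09]
50 24.07 [-97.55  85.19  50.76] [-2.38  0.2   6.41]
46 24.32 [-97.2   85.22  47.03] [-2.62  1.04  5.75]
42 24.57 [-96.94  85.26  43.28] [-3.94  0.7   8.14]
39 24.82 [-96.86  85.25  40.41] [-2.34  0.33  7.82]
37 25.07 [-96.8   85.26  39.39] [-8.54 -0.08 15.95]
36 25.32 [-96.7   85.28  39.18] [-13.4   -0.39  22.21]
held 26.57 [-96.7   85.25  39.19] [-12.47   0.8   21.78]
```

View pics/s6.png

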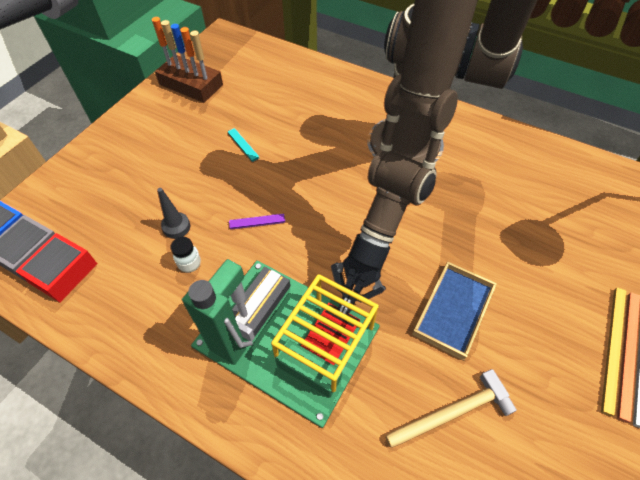

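```bash
python3 - <<'E'
import cv2,numpy as np
a=[cv2.resize(cv2.imread(f'pics/{n}.png')[250:350,200:300],(400,400),interpolation=cv2.INTER_CUBIC) for n in('s4','s6')]
cv2.imwrite('pics/c8.png',np.hstack(a))
E
```

```text
(no output)
```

View pics/c8.png

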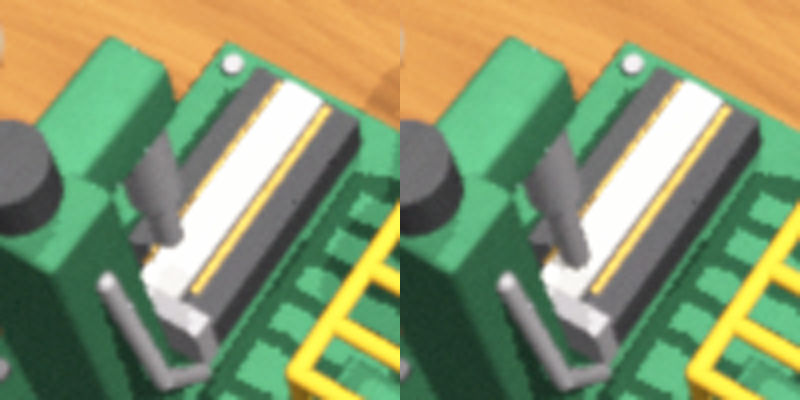

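```bash
python3 - <<'E'
from bench import manip
from h import *
S=cam(manip,'scene')
print([(proj(S,W(20,-90,z))[0]-[200,250])*4 for z in(79,60,55)])
E
```

```text
[array([166.42849341, 241.32042904]), array([171.57976798, 256.74889008]), array([172.9079237 , 260.72681795])]
```

```bash
python3 - <<'E'
from bench import manip
from h import *
def st(m):
    s=manip.read_state();print(m,round(s['time_s'],2),((s['eef_pos']-P)@Rp*1e3).round(2),(s['ft_force']@Rp).round(2),round(s['finger_gap'],4))
manip.dwell(.3)
manip.move_linear(W(-99,85,61),vel=.05)
manip.move_linear(W(-180,85,80),vel=.15); st('out')
manip.movej([.21,-.2,2.55,3.64,.34,1.26])
manip.movej([.1,-.2,2.3,0,.4,1.39])
manip.gripper_to(.05)
manip.movep(W(-250,-60,170),down(a))
manip.movep(W(-170,-90,90),down(a))
st('front')
cv2.imwrite('pics/s7.png',manip.grab_frame('scene')[:,:,::-1])
E
```

```text
out 28.23 [-179.19   85.14   80.41] [-0.39  1.55 -0.47] 0.0002
front 33.77 [-171.01  -88.78   89.81] [-0.29 -0.13 -0.73] 0.0499
```

View pics/s7.png

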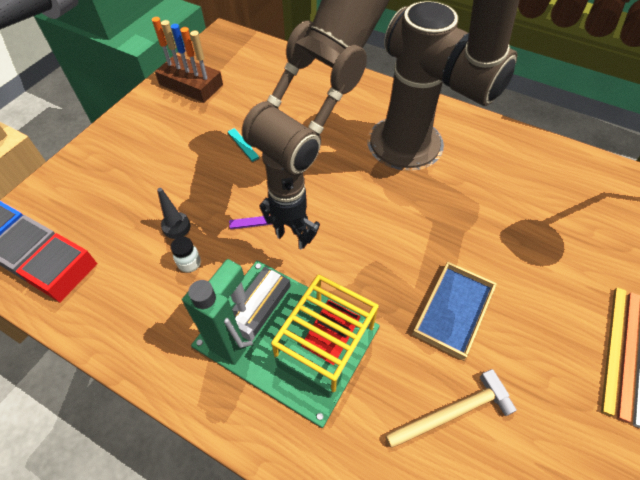

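```bash
python3 - <<'E'
from bench import manip
from h import *
def st(m):
    s=manip.read_state();print(m,round(s['time_s'],2),s['eef_pos'].round(4),s['ft_force'].round(2),round(s['finger_gap'],4));return s['ft_force']
manip.move_linear(W(-52,-90,75),vel=.12,ori=down(a))
manip.move_linear(W(-52,-90,48.5),vel=.08); st('at')
manip.gripper_to(0); st('grip')
manip.move_linear(W(-53,-90,55),vel=.05)
manip.move_linear(W(-210,-90,58),vel=.15); st('out')
manip.move_linear(W(-240,-90,160),vel=.2)
g=np.array([.4367,.312,0])-.0215*np.array([np.cos(.027),np.sin(.027),0])
manip.movep(g+[0,0,.16],down(.027))
manip.move_linear(g+[0,0,.05],vel=.15); f0=st('tray above')
cv2.imwrite('pics/s8.png',manip.grab_frame('scene')[:,:,::-1])
cv2.imwrite('pics/t8.png',manip.grab_frame('top')[:,:,::-1])
t=cv2.imread('pics/t8.png');s=cv2.imread('pics/s8.png')
cv2.imwrite('pics/c9.png',np.hstack([cv2.resize(t[180:330,130:280],(400,400)),cv2.resize(s[220:380,380:540],(400,400))]))
E
```

```text
at 35.44 [ 0.6215 -0.0721  0.0473] [ 0.61 -0.64  0.17] 0.05
grip 35.8 [ 0.6229 -0.0725  0.0493] [-1.1   0.12  1.91] 0.0216
out 37.28 [ 0.4658 -0.0703  0.0584] [ 0.7  -1.31 -2.74] 0.0213
tray above 40.27 [0.4162 0.3117 0.0508] [-0.2  -0.06 -2.1 ] 0.0218
```

View pics/c9.png

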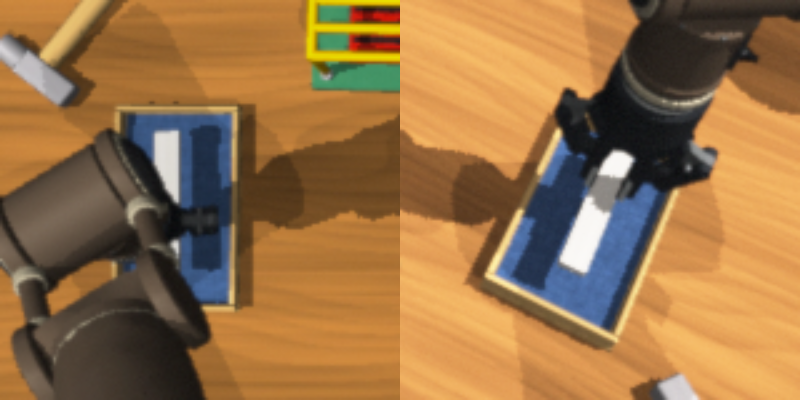

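```bash
python3 - <<'E'
from bench import manip
from h import *
def st(m):
    s=manip.read_state();print(m,round(s['time_s'],2),s['eef_pos'].round(4),s['ft_force'].round(2),round(s['finger_gap'],4));return s['ft_force']
g=np.array([.4367,.312,0])-.0215*np.array([np.cos(.027),np.sin(.027),0])
manip.move_linear(g+[0,0,.014],vel=.06); f0=st('low')
for z in(.012,.011,.010,.009,.008,.007):
    manip.move_linear(g+[0,0,z],vel=.03); f=st(z)
    if f[2]-f0[2]>3: break
manip.gripper_to(.045); st('open')
manip.move_linear(g+[0,0,.12],vel=.15)
manip.movep([.30,.15,.3],down(.3)); st('clear')
cv2.imwrite('pics/s9.png',manip.grab_frame('scene')[:,:,::-1])
cv2.imwrite('pics/t9.png',manip.grab_frame('top')[:,:,::-1])
E
```

```text
low 41.12 [0.4152 0.3114 0.0138] [-0.32  0.49 -3.58] 0.0217
0.012 41.38 [0.4154 0.3115 0.0122] [ 0.02  0.6  -2.49] 0.022
0.011 41.62 [0.4152 0.3114 0.011 ] [ 0.26  0.01 -2.71] 0.0216
0.01 41.88 [0.4155 0.3116 0.0102] [-0.65  0.62 -0.74] 0.0217
0.009 42.12 [0.4154 0.3116 0.0102] [-2.74 -0.57  6.79] 0.0217
open 42.48 [0.4154 0.3115 0.009 ] [-0.48  0.38 -0.23] 0.045
clear 44.41 [0.3    0.1502 0.2992] [-0.   -0.37 -1.15] 0.0449
```

View pics/t9.png

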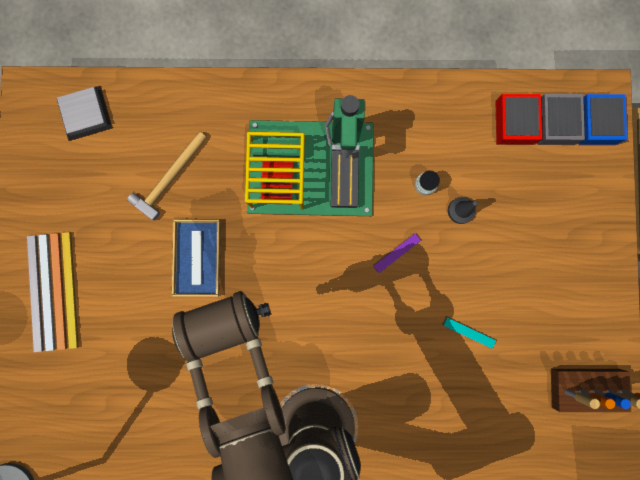

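View pics/s9.png

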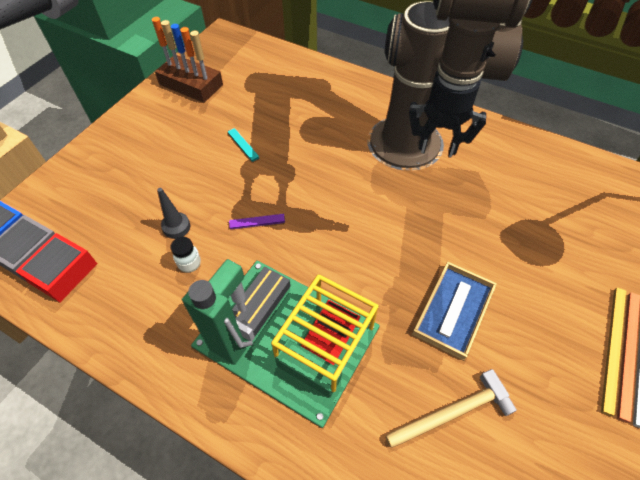

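The bar lies in the middle of the tray, at about (196,257) in the top view. The pedal is up, and the hammer, stake and jar are where they were. Nothing is touching the robot.

```bash
python3 -c "
from bench import manip
manip.sign_off()"
```

```text
the job is handed in; nothing more can be done
```

The job is done and handed in after about 44 s of the 72 s allowed; no verdict was reported.

- **Loading:** I gripped the silver bar about 20 mm nearer the robot than its middle. I slid it endways under the stamp until the force showed it against the back stop, then let go. The camera put its centre at about x -30.5, y -90 mm in the press frame, where -30, -90 is wanted.
- **Pedal:** With closed fingers tilted 45 deg under the guard, I pushed the pedal down about 18.7 mm of the 19 mm travel. The force then rose sharply to about 22 N, as at a hard stop. I held it there for about 1.5 s and let it up. The pictures show the stamp tip down by the expected amount, within about 10 %, and up again afterwards.
- **Tray:** The bar lies flat near the middle of the tray and was released. The last pictures show the hammer, stake and jar where they started, and the arm clear of everything.

**Disagreements:** My rough corner readings for the press and tray differed by 4 to 9 mm between the two cameras. I settled the press's y position and angle with the brass lines, which measured 31.1 mm apart against the 31 given. I had no direct reading of the pedal angle, so "on its stop" and "back up" rest on the force, the travel and the pictures.

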